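Drop the mandrel into the nib press with the two gate keys

TASK

Feed the maple mandrel into the cradle under the press ram: press both round brass gate keys together with your two fingertips, fully down, and keep both held down until the mandrel has rolled out and lies still in the cradle. Then let both keys come back up and move clear. Do not touch the mandrel itself, and leave the torch, bone folder, tweezers and jar where they are.

Things in the scene. Friction and masses are not known exactly. Their poses are not given: they have to be found in the camera images.
- press: Fixed cast iron hand press on a base 160 mm (its x) by 330 mm (its y); origin on the bench surface, z up. Along its y: brass keys at -100 mm, fence at -69 (78 mm high), mandrel at -44, cradle at +68.5 under the ram, column at +150. The head, 240 mm high, overhangs from y +53 to +173; the lever with black ball runs from +120 to +245, up to 340 mm high. Side cheeks at x -61 and +61 are 71 mm high.
- near_key_top (a point): Centre of the flat top of the brass key nearer the robot, at x -32, y -100 mm in the press frame, 95 mm above the bench when up; moves with the key. Round cap 26 mm across, 10 mm thick, on a stem; the iron housing under it is 66 mm high, 110 by 34 mm.
- far_key_top (a point): Same for the key farther from the robot, at x = +32, y = -100 mm in the press frame; the key centres are 64 mm apart, along the press's x axis.
- near_key (a joint): Travel of the near key, m: 0 up, 0.012 at its bottom stop. Spring: 1.4 N to start, 5.6 N at the bottom (about 11 N for both). Each key draws down one of the two stop pins below the mandrel; a pin is flush with the chute at 9 mm of travel, and the mandrel rolls out only when both are down.
- far_key (a joint): How far the far key is pressed down, in m; the same as near_key.
- mandrel: Loose maple rod, 24 mm in diameter, 110 mm long, some 30 to 55 g, lying along its x axis (the press's x); origin at its middle. It waits on the chute, which falls 8 degrees towards the press's +y, against the two stop pins, its axis 67 mm above the bench; once released it rolls into the cradle in about half a second.
- cradle (a point): Where the middle of the mandrel comes to lie when it is in the cradle: a pocket 27 mm wide between the chute's end and a wall, at x = 0, y = +68.5 mm in the press frame, 43 mm above the bench (pocket floor at 31 mm).
- torch: Loose flat nickel-plated pocket torch, 85 x 40 x 25 mm, lying; origin under its centre, x along its length.
- folder: Loose bone folder, a flat off-white strip 162 x 24 x 5 mm; origin under its centre, x along its length.
- tweezers: Loose brass tweezers lying flat, about 130 mm long, 10 mm high; origin on the bench near their middle, x towards the points.
- jar: Loose amber glass ink jar with a black cap, 48 mm across and 58 mm high; origin under its centre.
There are look-alikes about, which are no part of the job. What is meant by the mandrel is not pink, and is the larger of those in its own colour.

How it is judged (in metres and radians):
On the way, in this order (a step that is already met when the one before it is completed fails the run):
1. both keys are going down together while the mandrel still waits behind the stop pins (value of joint each of near_key, far_key above 0.006 m and y of mandrel in the frame of press below -0.03 m), for 0.04 s.
2. the mandrel has come to lie still in the cradle with both keys still held down (value of joint each of near_key, far_key above 0.0085 m and x of mandrel in the frame of cradle between -0.008 and 0.008 m and y of mandrel in the frame of cradle between -0.006 and 0.006 m and z of mandrel in the frame of cradle between -0.005 and 0.005 m and linear speed of mandrel below 0.03 m/s), for 0.2 s.
At the end, for the whole second after the job is handed in: The mandrel lies still in the cradle (its middle within 8 mm along, 6 mm across and 5 mm in height of the cradle point, its axis within 0.12 rad of the press's x) and both keys are back up (within 2 mm) (x of mandrel in the frame of cradle between -0.008 and 0.008 m and y of mandrel in the frame of cradle between -0.006 and 0.006 m and z of mandrel in the frame of cradle between -0.005 and 0.005 m and linear speed of mandrel below 0.03 m/s and value of joint each of near_key, far_key below 0.002 m and angle between the x axis of mandrel and the x axis of press, either way round below 0.12 rad); the robot touches nothing.
It fails at once if the robot touches the mandrel (contact force between any of the fingers, the arm and mandrel above 0.3 N).
It fails at once if the mandrel is lifted off the chute (z of mandrel in the frame of press above 0.085 m).
It fails at once if the torch, folder, tweezers or jar is moved by more than 15 mm (distance of any of torch, folder, tweezers, jar from where it was at the start of the episode above 0.015 m).
It also fails if it takes over 27 s, if anything falls off the work surface, if the arm or the gripper's body presses on something with over 40 N, if the wrist force passes 120 N, or if a joint passes its speed limit or range.

ROBOT

A 6-joint arm with a two-finger parallel gripper is mounted at the origin on the work surface. World frame = base frame: x ahead of the robot, y to its left, z up, the work surface at z = 0. Lengths are in mm, angles in degrees, forces in N, time in s.
With the tool pointing down it reaches from about 300 to 875 mm from the base axis. Payload 4.2 kg.
Tool frame: the origin (TCP) lies at the very end of the fingers, on their centre line; the grasp point (between the pads) lies 19 mm behind it (r.grip_depth is the distance from the TCP to the grasp point, in mm); z points along the fingers, y is the direction in which the jaws open and shut (so a half turn about z gives the same grasp; the last joint's range is limited). The gripper opens to 85 mm and grips with 20 to 120 N. Pads are 22 mm wide; open, the fingers measure 114 mm over their backs; the gripper's body (76 mm by 85 mm) begins 54 mm behind the grasp point. The pads swing forward as they close: fully open they stand 13 mm farther back than shut.
Start: joints at [-68.87, 18.312, 89.639, -0, 72.044, -1.146], TCP at [217.974, -532.098, 231.338] pointing down, gripper open.
Joint ranges: [-177.97, 177.97], [-48.28, 115.42], [12.27, 149.76], [-77.06, 257.06], [2.81, 150.46], [-146.56, 146.56]. Speed limits (degrees/s): [147.25, 147.25, 180, 180, 180, 180].

INTERFACE

Orientations are given as [roll, pitch, yaw] about the fixed x, y, z axes, in that order (R = Rz(yaw) Ry(pitch) Rx(roll)).
In Python, from cell import r gives the robot as it stands.
- The arm moves only by the tool carry_out, never from a script. Its argument "motion" is a list that holds one entry, the list of rows, each a list of 5 numbers: the opening, from -1 (shut) to 1 (fully open), then the shift along the tool's x, y, z in m, then the turn about the tool's z in degrees. A call has 1 to 8 rows; each row shifts and turns the pose as measured when the row begins, along the tool's axes as they then stand; what a row does not reach is not made up. A row lasts 1/10 s, in which the tool goes at most 50 mm and 8.59 degrees, less where a joint would pass 70% of its speed; a pose out of reach is approached as far as the arm can. A call with a gripper value outside its range is refused whole. The fingers move at their own pace and stop on an object; "force" is the grip in N (left out, the last holds). Time passes only in rows, so rows that do not move let the fingers close. It gives the time, the measured TCP pose, the force and the opening at its end, in the units of the state.
- r.sense(): the state, without advancing time (a new reading comes with each control period).
- r.capture(name): name is "scene" or "top" or "wrist"; returns (picture, depth): 420x560x3 uint8, red, green, blue; 420x560 float32, mm along the optical axis (not along the pixel's ray), 0 where there is no reading.
- r.camera_params(name): a dict with "fov_y" (degrees; the focal length in pixels is half the picture's height over the tangent of half this angle, whatever the lens; pixels are square), "cx", "cy" (the principal point, pixels), "k1" (the pictures are not rectified: a ray, as slopes to the right and down, at radius r is drawn at 1 + k1 r^2 times it, then the intrinsics apply), "R" (3x3) and "t" (3): a world point X has camera coordinates R X + t. Camera axes: x right, y down, z forward; pixel columns grow to the right and rows downward; lengths in mm; the calibration is good to about 2 mm. A picture is of the moment at which its call begins: read the wrist's pose just before it. camera_params takes no time and is no camera call; for the wrist camera it gives the pose at the moment of the call.
- r.close_job(): hands the job in, once; it reports no verdict.
Trained networks look in the newest picture that a camera, given by its name, has taken for a name from the list of things; names that differ only in an ending like _2 or _b are one class to them, and where a whole thing is asked for, a point or a joint stands for the part that bears it (a point fixed in the world has none). Each returns a list of dicts, best first, with "confidence" (0 to 1); they miss things now and then, are a little off and sometimes report something else, mostly with a low value. They report only what shows in the picture. A call takes as long as a camera call. They do not tell look-alikes from the thing itself.
- r.spot_in(name, camera): "at" ([x, y, z] in mm, in world coordinates, good to about 4 mm: the middle of the surface that is visible of it).
- r.regions_of(name, camera): "mask" (420x560 bool, what is visible of it).
The state is a dict: "time_s": time; "q": joint angles; "qvel": joint speeds; "effort": joint torques, N m; "tool_pos": TCP position; "tcp_rot": TCP orientation; "contact_force": force on the tool from outside, world axes, zero at the start; "ft_torque": the same for the moment, N m; "gripper_width": opening from 0.0 (shut) to 1.0 (fully open).
Only numpy, scipy, OpenCV 4.12 (cv2) and the standard library are available. Lean on these libraries where they do the work, as an engineer would, in place of code of your own. Each camera call takes 0.05 s, during which the arm holds its last target. There are 200 camera calls.

## Working session

There is one attempt and no reset: what is moved stays moved. The work goes in short steps, Python scripts to look and compute and a tool call to move; the robot and the scene stay as the last step left them, time stands still between calls to the robot, and variables do not carry over. Pictures are saved under pics/ and viewed, about 8 in all and at most 12, crops included, and the job is handed in when it is done.

Besides the shell and the picture viewer there is one more tool, called after "Emit:" as name([rows], argument=value, ...), one row to a line, values as JSON. carry_out: Moves the arm, as the interface text tells. Its arguments: {"type":"object","properties":{"motion":{"type":"array"},"force":{"type":"number"}},"required":["motion"]}

```bash
mkdir -p pics
cat > h.py <<'E'
from cell import r
import numpy as np, cv2
def save(img,n): cv2.imwrite('pics/'+n,cv2.cvtColor(img,cv2.COLOR_RGB2BGR))
def world(cam,p,uv,d):
    f=210/np.tan(np.radians(p['fov_y']/2)); uv=np.atleast_2d(uv).astype(float)
    K=np.array([[f,0,p['cx']],[0,f,p['cy']],[0,0,1]])
    s=cv2.undistortPoints(uv.reshape(-1,1,2),K,np.array([p['k1'],0,0,0.])).reshape(-1,2)
    X=np.c_[s,np.ones(len(s))]*np.atleast_1d(d)[:,None]
    return (X-np.array(p['t']))@np.array(p['R'])
E
python3 - <<'E'
from h import *
ims=[]
for c in ['scene','top']:
    im,d=r.capture(c); np.savez(f'{c}.npz',im=im,d=d); save(im,c+'0.png')
    for n in ['near_key_top','far_key_top','mandrel','press','torch','jar','folder','tweezers']:
        try: print(c,n,[(np.round(x['at']).tolist(),round(x['confidence'],2)) for x in r.spot_in(n,c)][:4])
        except Exception as e: print(c,n,e)
print(r.sense())
E
```

```text
scene near_key_top [([503.0, -77.0, 92.0], 0.46)]
scene far_key_top [([562.0, -107.0, 92.0], 0.48)]
scene mandrel [([495.0, -237.0, 19.0], 0.81), ([553.0, -46.0, 77.0], 0.74), ([688.0, -329.0, 20.0], 0.66), ([446.0, 99.0, 23.0], 0.26)]
scene press [([615.0, 57.0, 56.0], 0.8), ([560.0, -106.0, 92.0], 0.66)]
scene torch [([562.0, -107.0, 92.0], 0.68), ([444.0, 103.0, 25.0], 0.49), ([613.0, 60.0, 58.0], 0.33)]
scene jar [([750.0, -18.0, 48.0], 0.87)]
scene folder [([389.0, -85.0, 6.0], 0.6)]
scene tweezers [([676.0, -173.0, 7.0], 0.74), ([611.0, 61.0, 56.0], 0.5)]
top near_key_top [([498.0, -85.0, 94.0], 0.49)]
top far_key_top [([733.0, -22.0, 57.0], 0.62)]
top mandrel [([682.0, -326.0, 23.0], 0.84), ([550.0, -45.0, 80.0], 0.63), ([485.0, -232.0, 17.0], 0.61)]
top press [([574.0, 50.0, 46.0], 0.67)]
top torch [([444.0, 115.0, 25.0], 0.69)]
top jar [([731.0, -22.0, 57.0], 0.74), ([669.0, -182.0, 8.0], 0.54)]
top folder [([402.0, -39.0, 2.0], 0.9)]
top tweezers [([670.0, -178.0, 7.0], 0.66), ([498.0, -85.0, 97.0], 0.16)]
{'time_s': 0.9, 'q': array([-6.88698524e+01,  1.83101159e+01,  8.96363268e+01,  9.58673477e-04,
        7.20433678e+01, -1.14722238e+00]), 'qvel': array([-0.08401219,  0.00158029,  0.03889327,  0.01645735,  0.01251416,
        0.08415026]), 'effort': array([ 6.31838884e-04, -4.15401828e+01, -2.34423548e+01, -2.24234204e-04,
        3.16365924e-05, -2.09270587e-05]), 'tool_pos': array([ 217.98399849, -532.119628  ,  231.37397628]), 'tcp_rot': array([ 1.79989794e+02, -7.07837772e-04,  2.22770745e+01]), 'contact_force': array([ 0.05320718, -0.22559611,  0.69757723]), 'ft_torque': array([0.00868039, 0.03278795, 0.01254669]), 'gripper_width': 0.9988864600704861}
```

View pics/scene0.png

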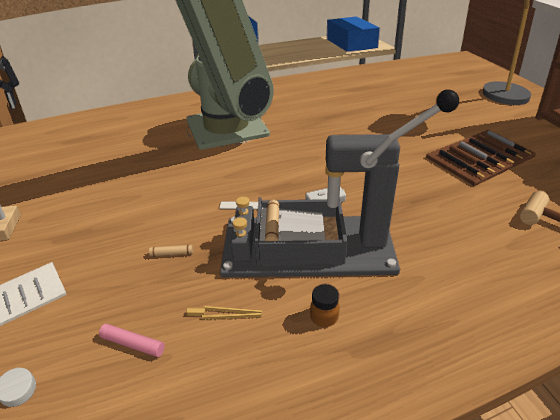

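View pics/top0.png

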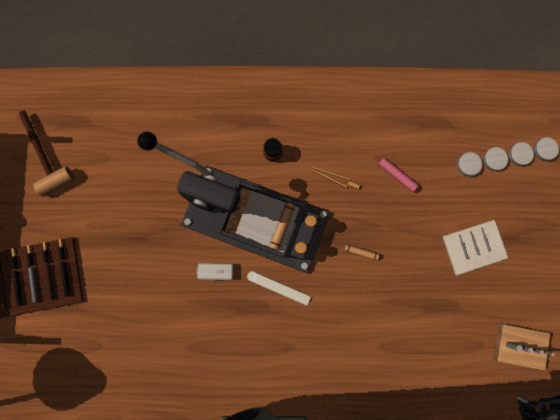

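The scene picture shows the press in the middle, with brass keys at about (243,203) and (240,226). In the top view they are at (311,221) and (301,248). Three things could be the mandrel: the maple rod on the chute at scene (272,220), a smaller maple rod on the bench at (170,251), and a pink rod at (130,340). By the description it is the one on the chute. Next I'll fit the key tops from the depth data.

Run:
```python
from h import *
for c in ['scene','top']:
    z=np.load(c+'.npz'); im,d=z['im'],z['d']; p=r.camera_params(c)
    v,u=np.nonzero(d>0); W=world(c,p,np.c_[u,v],d[v,u]); 
    hsv=cv2.cvtColor(im,cv2.COLOR_RGB2HSV)[v,u]
    m=(W[:,2]>84)&(W[:,2]<105)&(abs(W[:,0]-530)<70)&(abs(W[:,1]+95)<50)&(hsv[:,1]>80)&(hsv[:,2]>60)
    mk=np.zeros(d.shape,np.uint8); mk[v[m],u[m]]=1
    n,l,s,ce=cv2.connectedComponentsWithStats(mk)
    for i in range(1,n):
        if s[i,4]<15: continue
        P=W[l[v,u]==i]; P2=P[P[:,2]>np.median(P[:,2])-4] 
        (cx,cy),R=cv2.minEnclosingCircle(P2[:,:2].astype(np.float32))
        print(c,ce[i].round(),s[i,4],P2.mean(0).round(1),'circ',round(cx,1),round(cy,1),round(R,1))
    # press edges: cheeks at z~71 
    m=(W[:,2]>60)&(W[:,2]<80)&(abs(W[:,0]-580)<150)&(abs(W[:,1]+20)<150)&(hsv[:,2]<90)
    print(c,'cheeks',cv2.minAreaRect(W[m][:,:2].astype(np.float32)),m.sum())
    m=(W[:,2]>8)&(W[:,2]<25)&(abs(W[:,0]-580)<180)&(abs(W[:,1]-0)<220)&(hsv[:,2]<70)
    print(c,'base',cv2.minAreaRect(W[m][:,:2].astype(np.float32)),m.sum())
a=cv2.resize(np.load('scene.npz')['im'][180:290,200:360],None,fx=4,fy=4,interpolation=2)
b=cv2.resize(np.load('top.npz')['im'][150:290,170:350],None,fx=3,fy=3,interpolation=2)
save(a,'c1.png'); save(b,'c2.png')
```

```text
scene [242. 202.] 123 [498.8 -84.9  94.5] circ 498.1 -83.8 13.7
scene [239. 223.] 144 [ 558.6 -107.3   94.4] circ 556.5 -107.9 13.8
scene cheeks ((573.430419921875, -2.5290985107421875), (262.8620300292969, 214.203125), 31.5660400390625) 1460
scene base ((622.4723510742188, -0.349945068359375), (327.526611328125, 250.5290985107422), 69.06657409667969) 2250
top [310. 221.] 103 [ 555.6 -107.3   94.8] circ 555.7 -107.8 12.9
top [300. 247.] 106 [495.9 -85.4  95. ] circ 495.4 -85.5 12.7
top cheeks ((576.5357055664062, -26.999679565429688), (240.50657653808594, 241.13922119140625), 47.4403076171875) 1499
top base ((563.7763061523438, 15.296524047851562), (372.7869567871094, 296.4386291503906), 39.34130859375) 2832
```

View pics/c1.png

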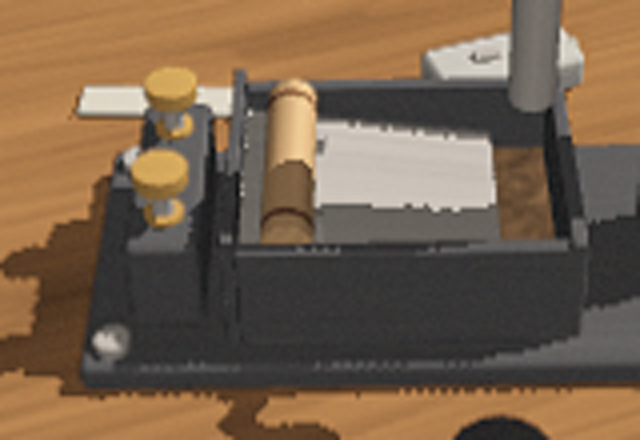

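Keys sit at about (497,-85) near and (556.5,-107.5) far, 63.5 mm apart, so the press x axis is at -20.5°. I need tool yaw 69.4°, centred at (526.7,-96.4). I'll turn the tool and part-close the fingers first.

Emit:
carry_out([
  [[0.16,0,0,0,-7.9],[0.16,0,0,0,-7.9],[0.16,0,0,0,-7.9],[0.16,0,0,0,-7.9],[0.16,0,0,0,-7.9],[0.16,0,0,0,-7.9],[0.16,0,0,0,0]],
])

```text
time_s: 1.6
tool_pos: [218.0, -532.1, 231.4]
tcp_rot: [180.0, 0.0, 71.6]
contact_force: [0.7, -0.5, 0.5]
gripper_width: 0.574
```

```bash
cat >> h.py <<'E'
from scipy.spatial.transform import Rotation as Ro
def togo(t,yaw=69.4):
    s=r.sense(); R=Ro.from_euler('xyz',s['tcp_rot'],degrees=True)
    print('t',s['time_s'],'tcp',s['tool_pos'].round(1),s['tcp_rot'].round(2),'w',round(s['gripper_width'],3),'F',s['contact_force'].round(2))
    print('to go (tool mm)',R.inv().apply(np.array(t)-s['tool_pos']).round(1),'turn',round(s['tcp_rot'][2]-yaw,2))
E
python3 -c "
from h import *
togo([526.7,-96.4,180])"
```

```text
t 1.6 tcp [ 218.  -532.1  231.4] [1.7999e+02 1.0000e-02 7.1560e+01] w 0.574 F [ 0.71 -0.47  0.48]
to go (tool mm) [511.  155.   51.4] turn 2.16
```

Emit:
carry_out([
  [[0.16,0.042,0.0127,0,1.0],[0.16,0.042,0.0127,0,1.0],[0.16,0.042,0.0127,0,0],[0.16,0.042,0.0127,0,0],[0.16,0.042,0.0127,0,0],[0.16,0.042,0.0127,0,0],[0.16,0.042,0.0127,0,0],[0.16,0.042,0.0127,0,0]],
])

```text
time_s: 2.4
tool_pos: [437.7, -250.2, 231.0]
tcp_rot: [179.8, 0.2, 67.3]
contact_force: [0.3, -1.0, 0.5]
gripper_width: 0.579
```

```bash
python3 -c "
from h import *
togo([526.7,-96.4,180])"
```

```text
t 2.4 tcp [ 437.7 -250.2  231. ] [179.78   0.18  67.27] w 0.579 F [ 0.3  -1.04  0.45]
to go (tool mm) [176.4  22.5  50.5] turn -2.13
```

Emit:
carry_out([
  [[0.16,0.041,0.005,0.01,-1.0],[0.16,0.04,0.005,0.01,-1.0],[0.16,0.04,0.005,0.01,0],[0.16,0.03,0.004,0.01,0],[0.16,0.01,0.001,0.005,0],[0.16,0,0,0,0]],
])

```text
time_s: 3.0
tool_pos: [522.3, -98.4, 185.3]
tcp_rot: [179.5, 0.2, 68.7]
contact_force: [-0.3, -0.3, -0.2]
gripper_width: 0.579
```

```bash
python3 -c "
from h import *
togo([526.7,-96.4,180])
im,d=r.capture('wrist'); p=r.camera_params('wrist'); save(im,'w1.png'); np.savez('w1.npz',im=im,d=d)
print(p)
for n in ['near_key_top','far_key_top']: print(n,[(np.round(x['at'],1).tolist(),round(x['confidence'],2)) for x in r.spot_in(n,'wrist')][:4])
"
```

```text
t 3.0 tcp [522.3 -98.4 185.3] [179.48   0.18  68.72] w 0.579 F [-0.34 -0.32 -0.25]
to go (tool mm) [3.5 3.3 5.3] turn -0.68
{'fov_y': 63.34212787134459, 'cx': 283.4811057712024, 'cy': 207.14847271415042, 'k1': -0.07994008412232644, 'R': array([[ 0.93157018, -0.3634163 ,  0.01027543],
       [-0.34893839, -0.88580826,  0.30591783],
       [-0.10207346, -0.28856942, -0.95200247]]), 't': array([-523.93822883,   68.41395214,  361.19317558])}
near_key_top [([496.9, -79.9, 98.0], 0.71)]
far_key_top [([555.6, -103.7, 95.0], 0.8), ([443.4, 85.4, 14.7], 0.47)]
```

View pics/w1.png

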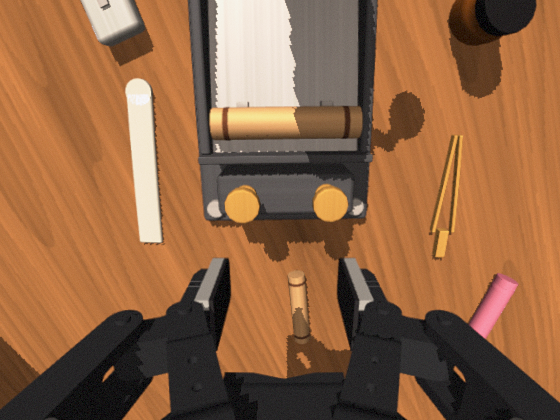

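The wrist view shows the keys at (242,204) and (330,203), and the two fingertips at about (215,285) and (355,285). The mandrel is behind the fence at (286,122). I'll measure the keys and the tips in the tool frame.

Run:
```python
from h import *
z=np.load('w1.npz'); im,d=z['im'],z['d']; p=r.camera_params('wrist'); s=r.sense()
R=Ro.from_euler('xyz',s['tcp_rot'],degrees=True)
v,u=np.nonzero(d>0); W=world('w',p,np.c_[u,v],d[v,u]); T=R.inv().apply(W-s['tool_pos'])
hsv=cv2.cvtColor(im,cv2.COLOR_RGB2HSV)[v,u]
for name,c in [('near',(242,204)),('far',(330,203))]:
    m=(np.hypot(u-c[0],v-c[1])<26)&(W[:,2]>91)&(W[:,2]<101)&(hsv[:,1]>120)
    (cx,cy),rad=cv2.minEnclosingCircle(W[m][:,:2].astype(np.float32))
    print(name,W[m].mean(0).round(1),'circ',round(cx,1),round(cy,1),round(rad,1),m.sum())
for name,lo,hi in [('L',150,280),('R',281,420)]:
    m=(u>lo)&(u<hi)&(T[:,2]>-25)&(T[:,2]<12)&(v>240)
    Q=T[m]; print(name,m.sum(),Q.min(0).round(1),Q.max(0).round(1))
    e=Q[Q[:,2]>Q[:,2].max()-6]; print(e.min(0).round(1),e.max(0).round(1))
```

```text
near [496.5 -85.2  96.2] circ 496.1 -85.8 13.1 973
far [ 555.8 -107.5   96.4] circ 555.9 -108.3 12.9 973
L 935 [-11.1 -39.  -25. ] [ 12.2 -24.8  -2.2]
[-10.9 -31.   -8.2] [ 11.5 -25.2  -2.2]
R 931 [-11.3  23.9 -25. ] [12.  37.9 -2.7]
[-10.4  24.2  -8.7] [11.6 31.  -2.7]
```

Emit:
carry_out([
  [[0.32,0.004,0.003,0.015,-0.8],[0.32,0,0,0.025,0],[0.32,0,0,0.02,0],[0.32,0,0,0.008,0],[0.32,0,0,0,0]],
])

```text
time_s: 3.65
tool_pos: [527.2, -106.0, 120.8]
tcp_rot: [178.9, 0.2, 68.7]
contact_force: [-0.5, -0.3, -0.8]
gripper_width: 0.66
```

```bash
python3 -c "
from h import *
togo([526.2,-96.5,100],69.5)"
```

```text
t 3.65 tcp [ 527.2 -106.   120.8] [178.87   0.23  68.73] w 0.66 F [-0.52 -0.33 -0.8 ]
to go (tool mm) [ 8.6 -4.7 20.6] turn -0.77
```

Emit:
carry_out([
  [[0.32,0.007,-0.004,0.005,-0.8],[0.32,0.001,0,0.005,0],[0.32,0,0,0,0]],
])

```text
time_s: 3.95
tool_pos: [527.5, -98.0, 112.4]
tcp_rot: [178.6, 0.2, 69.5]
contact_force: [0.1, -0.2, 0.2]
gripper_width: 0.664
```

```bash
python3 -c "
from h import *
togo([526.2,-96.5,100],69.5)"
```

```text
t 3.95 tcp [527.5 -98.  112.4] [178.63   0.21  69.45] w 0.664 F [ 0.12 -0.19  0.18]
to go (tool mm) [ 1.  -2.  12.4] turn -0.05
```

Emit:
carry_out([
  [[0.32,0.001,-0.002,0.006,0],[0.32,0,0,0,0]],
])

```text
time_s: 4.15
tool_pos: [526.4, -96.2, 106.7]
tcp_rot: [178.5, 0.2, 69.5]
contact_force: [-0.5, -1.2, 0.4]
gripper_width: 0.657
```

Run:
```python
from h import *
togo([526.2,-96.5,100],69.5)
s=r.sense();p=r.camera_params('wrist'); im,d=r.capture('wrist'); save(im,'w2.png')
R=Ro.from_euler('xyz',s['tcp_rot'],degrees=True)
print('keys in tool',R.inv().apply(np.array([[496.4,-85.4,95],[555.9,-107.6,95]])-s['tool_pos']).round(1))
v,u=np.nonzero(d>0); W=world('w',p,np.c_[u,v],d[v,u]); T=R.inv().apply(W-s['tool_pos'])
for sg in (-1,1):
    m=(sg*T[:,1]>15)&(sg*T[:,1]<60)&(T[:,2]>-12)&(T[:,2]<6)&(abs(T[:,0])<20)
    Q=T[m]; print(sg,m.sum(),Q.min(0).round(1),Q.max(0).round(1))
a=r.capture('scene')[0]; save(np.hstack([im[150:420,100:460],cv2.resize(a[150:285,190:370],(360,270))]),'w2.png')
```

```text
t 4.15 tcp [526.4 -96.2 106.7] [178.54   0.2   69.48] w 0.657 F [-0.46 -1.19  0.43]
to go (tool mm) [-0.4 -0.3  6.7] turn -0.02
keys in tool [[ -0.4 -32.2  10.9]
 [ -0.3  31.3  12.5]]
-1 200 [-11.4 -40.2 -12. ] [ 12.4 -28.2  -4.1]
1 195 [-10.8  27.3 -12. ] [12.  39.4 -4.2]
```

View pics/w2.png

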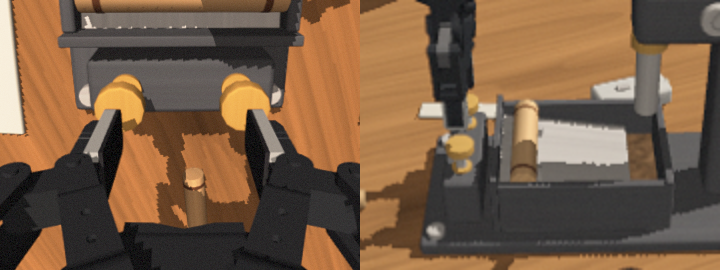

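Both tips are centred over the caps: tip centres are at about ±32 mm, keys at -32.2 and +31.3. Pressing now.

Emit:
carry_out([
  [[0.32,0,0,0.01,0],[0.32,0,0,0.006,0],[0.32,0,0,0.005,0],[0.32,0,0,0.005,0],[0.32,0,0,0.001,0]],
])

```text
time_s: 4.75
tool_pos: [528.6, -96.8, 80.1]
tcp_rot: [178.3, 0.2, 69.5]
contact_force: [-2.8, 1.4, 8.7]
gripper_width: 0.664
```

```bash
python3 -c "
from h import *
togo([526.2,-96.5,79],69.5)"
```

```text
t 4.75 tcp [528.6 -96.8  80.1] [1.7834e+02 1.6000e-01 6.9480e+01] w 0.664 F [-2.8   1.35  8.74]
to go (tool mm) [-0.6 -2.4  1. ] turn -0.02
```

Emit:
carry_out([
  [[0.32,0,0,0.002,0],[0.32,0,0,0.002,0],[0.32,0,0,0.001,0],[0.32,0,0,0.001,0]],
])

```text
time_s: 5.15
tool_pos: [528.6, -96.8, 79.9]
tcp_rot: [178.3, 0.1, 69.5]
contact_force: [-2.8, 0.3, 10.2]
gripper_width: 0.659
```

```bash
python3 -c "
from h import *
togo([526.2,-96.5,79],69.5)
a,_=r.capture('scene'); print([(np.round(x['at'],1).tolist(),round(x['confidence'],2)) for x in r.spot_in('mandrel','scene')][:4])
save(cv2.resize(a[150:285,190:370],None,fx=4,fy=4),'s3.png')"
```

```text
t 5.15 tcp [528.6 -96.8  79.9] [1.7829e+02 1.4000e-01 6.9460e+01] w 0.659 F [-2.84  0.28 10.23]
to go (tool mm) [-0.6 -2.4  0.8] turn -0.04
[([579.7, 61.3, 54.9], 0.94), ([490.7, -234.7, 19.1], 0.65), ([690.5, -328.6, 18.8], 0.65)]
```

View pics/s3.png

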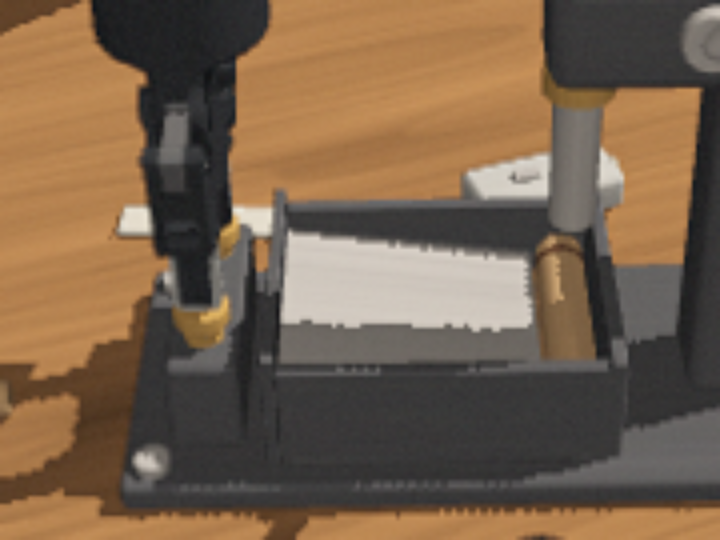

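The mandrel is in the cradle, at (565,300) in the crop. I'll press a little harder so both keys sit on their stops, and hold.

Emit:
carry_out([
  [[0.32,0,0,0.003,0],[0.32,0,0,0.004,0],[0.32,0,0,0.004,0],[0.32,0,0,0.004,0],[0.32,0,0,0.004,0],[0.32,0,0,0.004,0],[0.32,0,0,0.004,0],[0.32,0,0,0.004,0]],
])

```text
time_s: 6.05
tool_pos: [528.7, -96.8, 79.3]
tcp_rot: [177.9, 0.0, 69.5]
contact_force: [-8.9, 2.4, 32.3]
gripper_width: 0.658
```

```bash
python3 -c "
from h import *
togo([526.2,-96.5,79],69.5)"
```

```text
t 6.05 tcp [528.7 -96.8  79.3] [1.779e+02 5.000e-02 6.946e+01] w 0.658 F [-8.93  2.45 32.28]
to go (tool mm) [-0.6 -2.5  0.3] turn -0.04
```

Run:
```python
from h import *
p=r.camera_params('wrist'); im,d=r.capture('wrist')
v,u=np.nonzero(d>0); W=world('w',p,np.c_[u,v],d[v,u]); h=cv2.cvtColor(im,cv2.COLOR_RGB2HSV)[v,u]
for n,k in (('near',(496.4,-85.4)),('far',(555.9,-107.6))):
    m=(np.hypot(W[:,0]-k[0],W[:,1]-k[1])<14)&(h[:,1]>120)&(W[:,2]>65)
    print(n,m.sum(),np.percentile(W[m][:,2],[10,50,90]).round(1))
print(r.sense()['contact_force'])
```

```text
near 1503 [ 80.1  83.  109.3]
far 1728 [80.1 85.  95.7]
[-9.64192976  1.77538942 32.25537883]
```

Against the 96.2 and 96.4 mm they read when up, the key tops now read about 83 and 85 mm, so both are well past 8.5 mm. Releasing straight up.

Emit:
carry_out([
  [[0.32,0,0,-0.005,0],[0.32,0,0,-0.01,0],[0.32,0,0,-0.015,0],[0.32,0,0,-0.03,0],[0.32,0,0,-0.04,0],[0.32,-0.01,0,-0.03,0],[0.32,-0.03,0,-0.02,0],[0.32,-0.02,0,0,0]],
])

```text
time_s: 6.9
tool_pos: [502.6, -150.8, 235.2]
tcp_rot: [177.9, 0.1, 69.7]
contact_force: [0.5, 0.9, -0.0]
gripper_width: 0.66
```

Emit:
carry_out([
  [[0.32,-0.03,0,0,0],[0.32,-0.03,0,0,0],[0.32,-0.01,0,0,0],[0.32,0,0,0,0],[0.32,0,0,0,0]],
])

```text
time_s: 7.4
tool_pos: [477.1, -219.9, 234.6]
tcp_rot: [177.9, 0.0, 69.5]
contact_force: [-0.3, 0.9, -0.1]
gripper_width: 0.658
```

Run:
```python
from h import *
togo([526.2,-96.5,79],69.5)
x=np.array([59.5,-22.2]);x/=np.hypot(*x);y=np.array([-x[1],x[0]]);mid=np.array([526.2,-96.5])
print('cradle',mid+168.5*y)
for c in ['scene','wrist']:
    p=r.camera_params(c); im,d=r.capture(c)
    v,u=np.nonzero(d>0); W=world(c,p,np.c_[u,v],d[v,u]); h=cv2.cvtColor(im,cv2.COLOR_RGB2HSV)[v,u]
    for n,k in (('near',(496.4,-85.4)),('far',(555.9,-107.6))):
        m=(np.hypot(W[:,0]-k[0],W[:,1]-k[1])<9)&(h[:,1]>80)&(W[:,2]>65)
        if m.sum(): print(c,n,m.sum(),np.percentile(W[m][:,2],[10,50,90]).round(1))
    q=(W[:,:2]-mid)@np.c_[x,y]
    m=(abs(q[:,0])<58)&(q[:,1]>140)&(q[:,1]<195)&(W[:,2]>44)&(W[:,2]<60)&(h[:,1]>90)&(h[:,0]<25)
    if m.sum(): print(c,'mandrel press xy-z',m.sum(),q[m].min(0)-[0,100],q[m].max(0)-[0,100],W[m][:,2].max())
    if c=='scene':
        print([(np.round(o['at'],1).tolist(),round(o['confidence'],2)) for o in r.spot_in('mandrel',c)][:3])
        save(im[100:400,120:420],'end.png'); a=im
    else: b=im
save(np.hstack([cv2.resize(a[120:345,130:430],(400,300)),cv2.resize(b,(400,300))]),'end.png')
```

```text
t 7.4 tcp [ 477.1 -219.9  234.6] [1.779e+02 3.000e-02 6.954e+01] w 0.658 F [-0.33  0.88 -0.06]
to go (tool mm) [132.8  -2.8 155.6] turn 0.04
cradle [585.10252644  61.36938392]
scene near 77 [67.7 94.7 96.3]
scene far 83 [68.5 94.4 95.9]
scene mandrel press xy-z 366 [-57.66822827  58.01101558] [38.68635102 81.31929721] 57.31357264733866
[([493.9, -238.6, 15.6], 0.9), ([689.0, -327.5, 20.2], 0.68), ([577.7, 60.6, 52.5], 0.55)]
wrist near 469 [94.2 95.3 96.2]
wrist far 462 [94.3 95.4 96.3]
```

View pics/end.png

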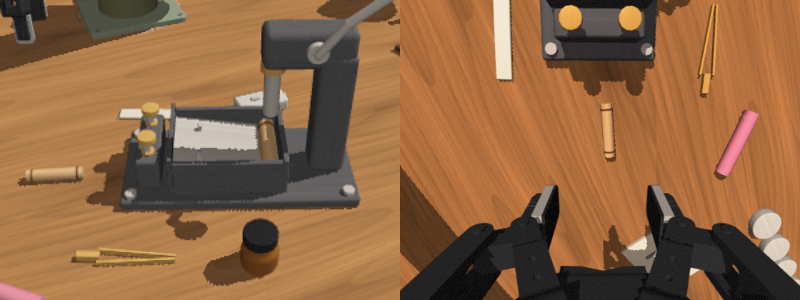

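Both keys are up at about 95 mm and the mandrel lies in the cradle with its top at about 55 mm. The arm is clear and the other things haven't visibly moved, so I'm handing in.

```bash
python3 -c "
from h import *
print(r.close_job())"
```

```text
the job is handed in; nothing more can be done
None
```

I pressed both brass keys together with the two fingertips, and the mandrel rolled into the cradle. I held the keys down about 1.3 s in all, let them come up and backed clear. The job was handed in at about 7.6 s; no verdict was reported.

**While held down:** the key tops read about 83 and 85 mm, against about 96 mm when up, at 32 N total. The fingers were partly in those readings, so they are rough. The mandrel rolling out also shows that both pins were down.

**Last checks:**
- **Keys:** both back up, at about 95 mm.
- **Mandrel:** it spanned about 58 to 81 mm along the press's y, centred near 69.7 against the cradle point at 68.5. The highest point I measured on it was 57 mm, and 55 mm is expected. The ram partly hides it, so I could not check its position along its own axis precisely.
- **Mandrel, by the network:** its spot is about 7 mm off the cradle point, towards the near side. It gives the middle of the visible surface, so this fits a partly hidden rod.
- **Arm and other things:** the arm was clear with no contact force beyond noise. The tweezers, jar, folder and torch looked unmoved, but I did not measure them.

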